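Call the apprentice and point out the doming pair

TASK

Press the call button on its little box all the way down to ring for the apprentice. Then show which tools to use: hold the fingertips just above the ball of the largest doming punch in the wooden stand for two seconds, and after that just above the largest hollow in the steel block, and finish while still pointing there. Touch nothing but the button: lift nothing, knock nothing, and come in from well above, never bringing the fingertips down close over a wrong punch or hollow.

Things in the scene. Friction and masses are not known exactly. Their poses are not given: they have to be found in the camera images.
- call_button_top (a point): centre of the top face of the steel push button, 36 mm across, in a black housing on a small aluminium box 80 x 80 x 35 mm that is fixed to the bench. At rest this point is 57 mm above the bench; it moves down with the button. Pressed straight down
- call_button (a joint): travel of the call button, m: 0 up, 0.006 fully down; it springs back. Fully down takes about 5 N; it counts as pressed beyond 0.005
- stand: wooden punch stand, block 60 x 170 x 45 mm, fixed; origin at the centre of its underside, y along its length. Three holes at y = -52, 0 and 52 mm each hold one punch; which punch is in which hole varies
- punch_large_top (a point): top of the steel ball of the largest doming punch (ball 30 mm across on a 10 mm shank, 85 mm long overall, ball up, standing loose in a hole of the wooden stand). Top about 97 mm above the bench. z is up
- punch_medium_top (a point): top of the steel ball of the medium doming punch (ball 22 mm across on a 10 mm shank, 85 mm long overall, ball up, standing loose in a hole of the wooden stand). Top about 97 mm above the bench. z is up
- punch_small_top (a point): top of the steel ball of the smallest doming punch (ball 14 mm across on a 10 mm shank, 85 mm long overall, ball up, standing loose in a hole of the wooden stand). Top about 97 mm above the bench. z is up
- punch_large: the largest punch, 150 g; origin at its foot (12 mm above the bench), z along the shank to the ball
- punch_medium: the medium punch, 90 g; origin at its foot, z along the shank to the ball
- punch_small: the smallest punch, 60 g; origin at its foot, z along the shank to the ball
- block: steel doming block 100 x 100 x 28 mm, fixed, at any yaw, beyond the button from the stand, on the robot's left or right; origin at the centre of its underside. Four round hollows in its top, one per corner
- hollow_large (a point): largest round hollow of the doming block, 34 mm across and 10 mm deep with a flat floor; this point is the centre of its mouth, level with the block's top face, at x=24, y=24 mm in the block's frame
- hollow_medium (a point): second round hollow of the doming block, 25 mm across and 10 mm deep with a flat floor; this point is the centre of its mouth, level with the block's top face, at x=-24, y=24 mm in the block's frame
- hollow_small (a point): third round hollow of the doming block, 18 mm across and 10 mm deep with a flat floor; this point is the centre of its mouth, level with the block's top face, at x=-24, y=-24 mm in the block's frame
- hollow_tiny (a point): smallest round hollow of the doming block, 12 mm across and 10 mm deep with a flat floor; this point is the centre of its mouth, level with the block's top face, at x=24, y=-24 mm in the block's frame
- call_box: the aluminium box under the call button; origin at the centre of its underside
- jar: bystander: glass jar with steel lid, 60 mm across, 75 mm high; origin at the centre of its underside
- hammer: bystander: hammer lying flat, 240 mm long; its x runs along the handle to the head
- file: bystander: hand file with wooden handle lying flat, 215 mm long, 24 mm high; its x runs along it to the tip
- tin: bystander: flat aluminium tin 56 mm across, 22 mm high; origin at the centre of its underside
Things that resemble listed ones, but are neither listed nor needed, are in the scene too. What is shaped like the call_box but green or red is not meant.

How it is judged:
By the outcome, as a careful person would: the job done as asked, in the order asked, and still so for the second after the job is handed in, with the robot touching nothing.
It also fails if it takes over 48 s, if anything falls off the work surface, if the arm or the gripper's body presses on something with over 40 N, if the wrist force passes 120 N, or if a joint passes its speed limit or range.

ROBOT

A 6-joint arm with a two-finger parallel gripper is mounted at the origin on the work surface. World frame = base frame: x ahead of the robot, y to its left, z up, the work surface at z = 0. Lengths are in m, angles in rad, forces in N, time in s.
With the tool pointing down it reaches from about 0.35 to 0.775 m from the base axis. Payload 7.3 kg.
Tool frame: the origin (TCP) lies between the finger pads, 19 mm behind the fingertips; this is the grasp point; z points along the fingers, y is the line along which they close (so a half turn about z gives the same grasp; the last joint's range is limited). The gripper opens to 92 mm and grips with 3 to 60 N. Pads are 19 mm wide; open, the fingers measure 130 mm over their backs; the gripper's body (75 mm by 190 mm) begins 47 mm behind the grasp point.
Start: joints at [1.094, 0.342, 1.524, -0, 1.275, -0.146], TCP at [0.171, 0.497, 0.246] pointing down, gripper open.
Joint ranges: [-2.53, 2.53], [-0.77, 2.02], [0.04, 2.7], [-1, 4.14], [0.28, 2.66], [-3.11, 3.11]. Speed limits (rad/s): [2.57, 2.57, 3.14, 3.14, 3.14, 3.14].

INTERFACE

Orientations are given as [roll, pitch, yaw] about the fixed x, y, z axes, in that order (R = Rz(yaw) Ry(pitch) Rx(roll)).
In Python, from cell import robot, eyes gives the robot as it stands. The module is installed in compiled form; this text tells all that it offers.
- The arm moves only by the shell command python3 -m handwheel 'ROWS' [FORCE]. ROWS is JSON, one flat list of numbers, 5 for each row, row after row: the shift along the world's x, y, z in mm, then the turn about the world's z in rad, then the opening, from 0 (shut) to 1 (fully open). In form: [x, y, z, spin, jaw, x, y, z, spin, jaw, ...]. A call has 1 to 8 rows; each row shifts and turns the commanded pose from where the row before left it; what a row does not reach is not made up. A row lasts 1/10 s, in which the tool goes at most 50 mm and 8.59 degrees, less where a joint would pass 70% of its speed; a pose out of reach is approached as far as the arm can. A call with a gripper value outside its range is refused whole. The fingers move at their own pace and stop on an object; FORCE is the grip in N (left out, the last holds). Time passes only in rows, so rows that do not move let the fingers close. It gives the time, the measured TCP pose, the force, the opening and the grip force at its end, in the units of the state.
- robot.observe(): the state, without advancing time (a new reading comes with each control period).
- eyes.read_camera(name): name is "side" or "top"; returns (picture, depth): 480x640x3 uint8, blue, green, red; 480x640 float32, m along the optical axis (not along the pixel's ray), 0 where there is no reading.
- eyes.calibration(name): a dict with "fx", "fy", "cx", "cy" (pixels), "world_to_cam" (4x4, takes a point from world to camera coordinates). Camera axes: x right, y down, z forward; pixel columns grow to the right and rows downward; lengths in m; the calibration is good to about 2 mm. A picture is of the moment at which its call begins. calibration takes no time and is no camera call.
- robot.hand_in(): hands the job in; it is judged then, once.
The state is a dict: "time": time; "qpos": joint angles; "qvel": joint speeds; "joint_efforts": joint torques, N m; "tool_pos": TCP position; "tool_rot": TCP orientation; "contact_force": force on the tool from outside, world axes, zero at the start; "torque": the same for the moment, N m; "opening": finger opening in m; "grip_force": force on a finger pad.
Only numpy, scipy, OpenCV 4.12 (cv2) and the standard library are available. Lean on these libraries where they do the work, as an engineer would, in place of code of your own. Each camera call takes 0.05 s, during which the arm holds its last target. There are 200 camera calls.

## Working session

There is one attempt and no reset: what is moved stays moved. The work goes in short steps, Python scripts to look and compute and a shell command to move; the robot and the scene stay as the last step left them, time stands still between calls to the robot, and variables do not carry over. Pictures are saved under pics/ and viewed, at most 10 in all, crops included, and the job is handed in when it is done.

```bash
mkdir -p pics
cat > h.py <<'E'
import numpy as np, cv2
from cell import robot, eyes
def grab(n):
    p,d=eyes.read_camera(n); np.savez(f'{n}.npz',p=p,d=d); return p,d
def w(n,u,v,d):
    c=eyes.calibration(n); z=d
    P=np.array([(u-c['cx'])/c['fx']*z,(v-c['cy'])/c['fy']*z,z,1.])
    return (np.linalg.inv(c['world_to_cam'])@P)[:3]
def ray(n,u,v,h):
    a=w(n,u,v,0.);b=w(n,u,v,1.); return a+(b-a)*(h-a[2])/(b[2]-a[2])
def px(n,P):
    c=eyes.calibration(n); q=c['world_to_cam']@np.append(P,1); return c['fx']*q[0]/q[2]+c['cx'],c['fy']*q[1]/q[2]+c['cy']
E
python3 - <<'E'
from h import *
for n in('top','side'):
    p,d=grab(n); cv2.imwrite(f'pics/{n}1.png',p); print(eyes.calibration(n))
print(robot.observe())
E
```

```text
{'fx': 546.3022814251071, 'fy': 546.3022814251071, 'cx': 321.2675394763035, 'cy': 244.10559602985668, 'world_to_cam': array([[-0.0126487 , -0.9998815 , -0.00877475,  0.0258973 ],
       [-0.99416795,  0.01351537, -0.10699262,  0.53571073],
       [ 0.10709853,  0.00737026, -0.99422109,  1.18024094],
       [ 0.        ,  0.        ,  0.        ,  1.        ]])}
{'fx': 434.882518560214, 'fy': 434.882518560214, 'cx': 321.1450678825467, 'cy': 238.16191813330397, 'world_to_cam': array([[-0.82515144, -0.56482204, -0.0100581 ,  0.45879924],
       [-0.41023477,  0.61136472, -0.6767131 ,  0.28237907],
       [ 0.38837164, -0.5542646 , -0.73617812,  0.69516555],
       [ 0.        ,  0.        ,  0.        ,  1.        ]])}
{'time': 0.1, 'qpos': array([ 1.09401528e+00,  3.42656425e-01,  1.52492528e+00,  5.99185933e-06,
        1.27539394e+00, -1.45993780e-01]), 'qvel': array([-0.00098588, -0.00229402, -0.0022847 ,  0.00055226,  0.00068473,
       -0.00074294]), 'joint_efforts': array([ 1.06136962e-03, -4.32003629e+01, -2.44694334e+01,  7.18635810e-02,
        5.25584165e-02, -4.30656598e-05]), 'tool_pos': array([0.17033129, 0.49624406, 0.24491136]), 'tool_rot': array([-3.14022521e+00, -2.06860648e-04,  2.81080350e+00]), 'contact_force': array([-0.41999198,  0.3970824 , -0.36172548]), 'torque': array([ 0.02812516,  0.00697756, -0.03012437]), 'grip_force': 0.0, 'opening': 0.0915430062212967}
```

View pics/top1.png

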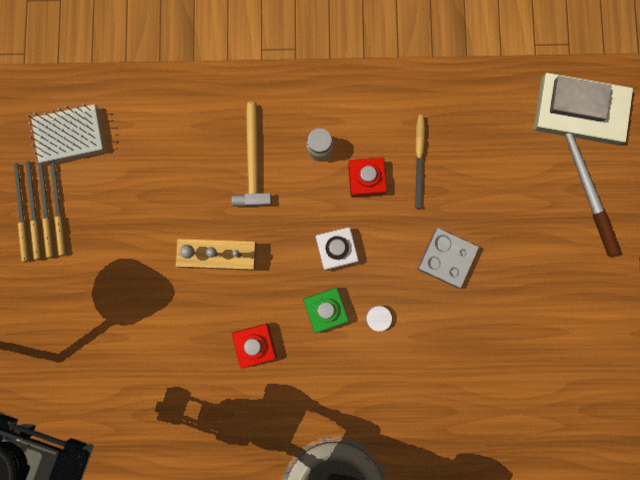

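View pics/side1.png

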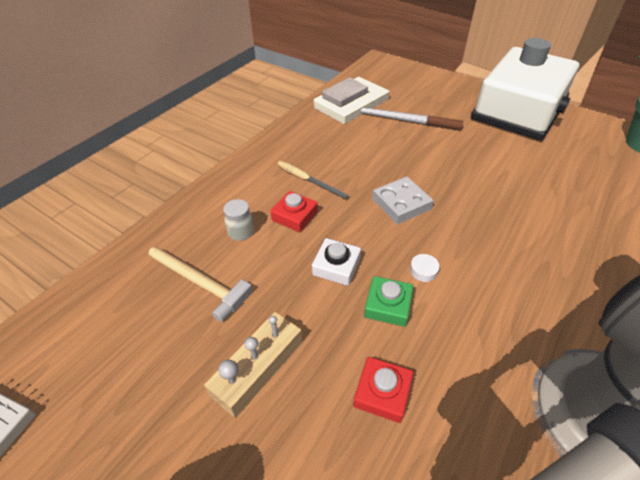

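The top view shows three candidate kinds:
- **Buttons:** aluminium box with black housing (338,247), which I choose; the red ones (368,175) and (254,346) and the green one (326,310) are rejected.
- **Punches:** large (187,251), medium (211,252), small (236,254).
- **Hollows:** (443,243) looks largest; the others are near (434,264), (462,252) and (455,272).

I'll check these choices in one close crop.

Run:
```python
from h import *
t=np.load('top.npz')['p']; s=np.load('side.npz')['p']
def c(im,x,y,w_,h_,k): return cv2.resize(im[y:y+h_,x:x+w_],None,fx=k,fy=k,interpolation=cv2.INTER_CUBIC)
a=np.hstack([c(t,170,230,100,50,4),c(t,410,220,80,50,4)[:, :320]])  # 720x200
b=np.hstack([c(t,310,220,60,60,4),c(s,205,305,100,60+0,4)[:, :]])
b=np.hstack([b,np.zeros((240,80,3),np.uint8)])
cc=np.hstack([c(s,365,170,75,40,4),c(s,305,230,60,40,4)]);cc=np.hstack([cc,np.zeros((160,720-cc.shape[1],3),np.uint8)])
cv2.imwrite('pics/crop1.png',np.vstack([a,b,cc]))
```

```text
(no output)
```

View pics/crop1.png

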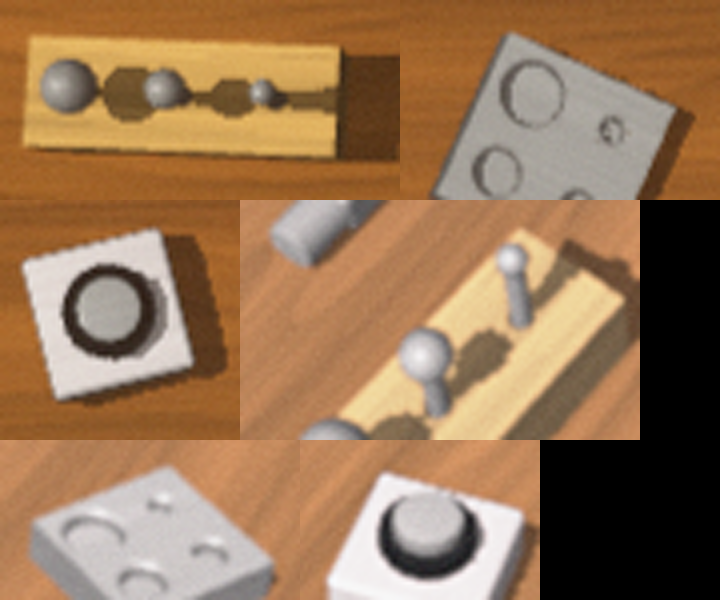

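The crop confirms the choice: large ball at top (187.2,251.5), button face at (337.3,247), large hollow at (443,243.5). In the side view these are at (228.5,370), (336.7,250) and (388.7,193).

Run:
```python
from h import *
def P(n):
    c=eyes.calibration(n); K=np.array([[c['fx'],0,c['cx']],[0,c['fy'],c['cy']],[0,0,1]]); return K@c['world_to_cam'][:3]
for k,a,b,h in(('ball',(187.25,251.5),(228.5,370),.082),('button',(337.3,247),(336.7,250),.057),('hollow',(443,243.5),(388.7,193),.028)):
    X=cv2.triangulatePoints(P('top'),P('side'),np.array(a).reshape(2,1),np.array(b).reshape(2,1)); X=X[:3,0]/X[3,0]
    out=[]
    for n,(u,v) in(('top',a),('side',b)):
        d=np.load(n+'.npz')['d'][int(v)-1:int(v)+3,int(u)-1:int(u)+3]; out.append(w(n,u,v,np.median(d)).round(4))
    print(k,X.round(4),'ray',ray('top',*a,h).round(4),ray('side',*b,h).round(4),'depth',*out)
for k,a,h in(('med',(211.2,252.2),.086),('small',(235.8,253.5),.09),('hmed',(434.5,262.7),.028),('htiny',(463,252.7),.028),('jar',(320,143),.075),('hammer',(251,200),.02),('redN',(368,175),.057),('green',(326,310),.057),('red2',(254,346),.057)):
    print(k,ray('top',*a,h).round(4))
```

```text
ball [0.5194 0.3042 0.0759] ray [0.5184 0.3024 0.082 ] [0.5173 0.3063 0.082 ] depth [0.5171 0.2989 0.0957] [0.5113 0.3096 0.0948]
button [ 0.5276 -0.0159  0.0478] ray [ 0.5262 -0.0159  0.057 ] [ 0.524  -0.0088  0.057 ] depth [ 0.5262 -0.0159  0.057 ] [ 0.5238 -0.0085  0.0574]
hollow [ 0.5344 -0.2511  0.0236] ray [ 0.5338 -0.2502  0.028 ] [ 0.5327 -0.2464  0.028 ] depth [ 0.5347 -0.2521  0.0196] [ 0.5373 -0.2572  0.0177]
med [0.5158 0.2507 0.086 ]
small [0.512  0.1981 0.09  ]
hmed [ 0.4915 -0.23    0.028 ]
htiny [ 0.5128 -0.2935  0.028 ]
jar [0.7519 0.0185 0.075 ]
hammer [0.639  0.1759 0.02  ]
redN [ 0.6838 -0.0856  0.057 ]
green [0.3914 0.0104 0.057 ]
red2 [0.3175 0.1641 0.057 ]
```

```bash
python3 -m handwheel '[22,-32,0,0,0,22,-32,0,0,0,22,-32,0,0,0,22,-32,0,0,0,22,-32,0,0,0,22,-32,0,0,0,22,-32,0,0,0,22,-32,0,0,0]' && python3 -m handwheel '[22,-32,0,0,0,22,-32,0,0,0,22,-32,0,0,0,22,-32,0,0,0,22,-32,0,0,0,22,-32,0,0,0,22,-32,0,0,0,22,-32,0,0,0]' && python3 -m handwheel '[0,0,0,0,0,0,0,0,0,0,0,0,0,0,0]'
```

```text
time: 0.9
tool_pos: [0.347, 0.2391, 0.2454]
tool_rot: [-3.141, -0.0, 2.811]
contact_force: [0.9, 0.7, 0.2]
opening: 0.0325
grip_force: 0.0
time: 1.7
tool_pos: [0.523, -0.0169, 0.2452]
tool_rot: [3.142, -0.001, 2.811]
contact_force: [1.1, 1.1, -0.6]
opening: 0.0004
grip_force: 0.0
time: 2.0
tool_pos: [0.5218, -0.0146, 0.2453]
tool_rot: [3.141, -0.001, 2.811]
contact_force: [0.2, -0.0, 1.0]
opening: 0.0006
grip_force: 0.0
```

```bash
python3 -m handwheel '[4,0,-40,0,0,0,0,-40,0,0,0,0,-40,0,0,0,0,-20,0,0,0,0,-6,0,0,0,0,0,0,0]'
python3 - <<'E'
from h import *
t,_=grab('top'); s,_=grab('side')
print(robot.observe()['tool_pos'])
c=lambda im,x,y:cv2.resize(im[y:y+100,x:x+100],None,fx=4,fy=4,interpolation=cv2.INTER_CUBIC)
cv2.imwrite('pics/b.png',np.hstack([c(t,290,200),c(s,285,190)]))
E
```

```text
time: 2.6
tool_pos: [0.5261, -0.0145, 0.0995]
tool_rot: [3.142, -0.001, 2.812]
contact_force: [-0.0, 0.9, -0.3]
opening: 0.0007
grip_force: 0.0
[ 0.52723822 -0.01504291  0.10098223]
```

View pics/b.png

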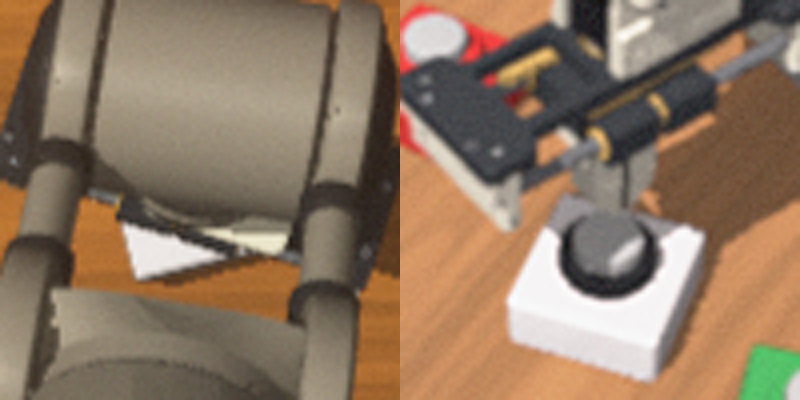

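The side crop shows the closed fingertips at crop (615,205), directly above the aluminium box's button at (608,242). I'll press now.

```bash
python3 -m handwheel '[0,0,-15,0,0,0,0,-7,0,0,0,0,-3,0,0,0,0,-2,0,0,0,0,0,0,0]' && python3 -m handwheel '[0,0,-2,0,0,0,0,-1,0,0,0,0,0,0,0]'
```

```text
time: 3.2
tool_pos: [0.5266, -0.0154, 0.073]
tool_rot: [3.141, 0.0, 2.811]
contact_force: [-1.1, 0.5, 2.4]
opening: 0.0002
grip_force: 1.5
time: 3.5
tool_pos: [0.5267, -0.0154, 0.0701]
tool_rot: [3.141, 0.001, 2.811]
contact_force: [-1.5, 0.8, 5.8]
opening: -0.0002
grip_force: 3.0
```

```bash
python3 -m handwheel '[0,0,-1,0,0,0,0,0,0,0]' && python3 -m handwheel '[0,0,-1,0,0,0,0,0,0,0,0,0,0,0,0]'
```

```text
time: 3.7
tool_pos: [0.5267, -0.0154, 0.0699]
tool_rot: [3.141, 0.001, 2.811]
contact_force: [-4.8, 1.7, 13.6]
opening: 0.0004
grip_force: 6.9
time: 4.0
tool_pos: [0.5268, -0.0154, 0.0697]
tool_rot: [3.141, 0.002, 2.811]
contact_force: [-6.8, 2.4, 21.6]
opening: 0.0002
grip_force: 10.8
```

Force jumped with no further travel, so the button is fully down. I'll go up and across, staying high.

```bash
python3 -m handwheel '[0,0,5,0,0,0,0,40,0,0,0,0,45,0,0,0,0,45,0,0,0,0,43,0,0,0,0,0,0,0]' && python3 -m handwheel '[-1,40,0,0,0,-1,40,0,0,0,-1,40,0,0,0,-1,40,0,0,0,-1,40,0,0,0,-1,40,0,0,0,-1,40,0,0,0,-1,38,0,0,0]' && python3 -m handwheel '[0,0,0,0,0,0,0,0,0,0]'
```

```text
time: 4.6
tool_pos: [0.5294, -0.016, 0.2517]
tool_rot: [3.14, 0.012, 2.811]
contact_force: [-0.1, -0.2, -0.2]
opening: 0.0001
grip_force: 0.0
time: 5.4
tool_pos: [0.5183, 0.3042, 0.2446]
tool_rot: [-3.141, -0.0, 2.811]
contact_force: [1.0, 0.9, 0.3]
opening: 0.0003
grip_force: 0.0
time: 5.6
tool_pos: [0.5182, 0.3029, 0.2444]
tool_rot: [-3.14, -0.001, 2.813]
contact_force: [-1.2, -0.8, -0.2]
opening: 0.0008
grip_force: 0.0
```

```bash
python3 -m handwheel '[0,0,-35,0,0,0,0,-35,0,0,0,0,-25,0,0,0,0,-5,0,0,0,0,0,0,0]'
python3 - <<'E'
from h import *
t,_=grab('top'); s,_=grab('side')
q=robot.observe()['tool_pos'];print(q, px('side',q-[0,0,.019]),px('side',[.518,.303,.082]),px('side',[.518,.303,.097]))
c=lambda im,x,y:cv2.resize(im[y:y+100,x:x+100],None,fx=4,fy=4,interpolation=cv2.INTER_CUBIC)
cv2.imwrite('pics/p.png',np.hstack([c(t,140,200),c(s,180,310)]))
E
```

```text
time: 6.1
tool_pos: [0.5186, 0.3013, 0.1451]
tool_rot: [-3.14, -0.001, 2.809]
contact_force: [-0.4, -0.9, 0.4]
opening: 0.0003
grip_force: 0.0
[0.51955179 0.30226626 0.14708582] (np.float64(223.9650153101078), np.float64(352.7572681781817)) (np.float64(229.61919419724148), np.float64(368.11923224423276)) (np.float64(227.98096441278722), np.float64(363.5844878429887))
```

View pics/p.png

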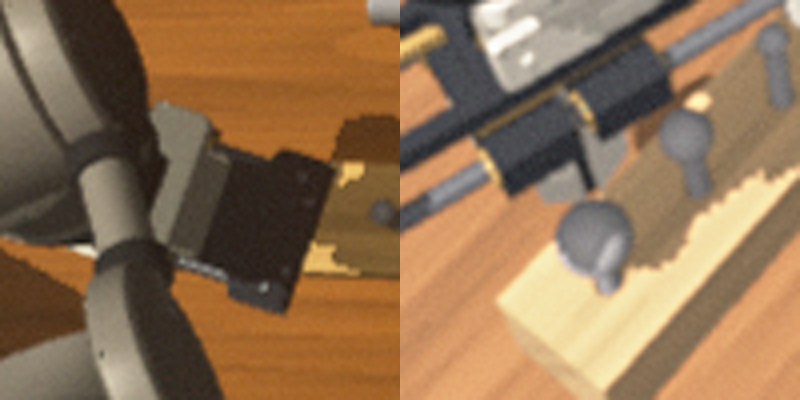

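The side crop shows the fingertips (585,195) right over the large ball (594,237), with the medium punch well clear. I'll lower to about 10 mm above and hold.

```bash
python3 -m handwheel '[0,-1,-10,0,0,0,0,-6,0,0,0,0,-3,0,0,0,0,0,0,0,0,0,0,0,0,0,0,0,0,0,0,0,0,0,0,0,0,0,0,0]'
python3 - <<'E'
from h import *
s,_=grab('side')
print(robot.observe()['tool_pos'])
cv2.imwrite('pics/p2.png',cv2.resize(s[310:410,180:280],None,fx=5,fy=5,interpolation=cv2.INTER_CUBIC))
E
```

```text
time: 7.0
tool_pos: [0.5186, 0.3016, 0.1267]
tool_rot: [3.141, 0.0, 2.811]
contact_force: [-0.7, 0.3, 0.2]
opening: 0.0005
grip_force: 0.0
[0.51856081 0.30160253 0.12667371]
```

View pics/p2.png

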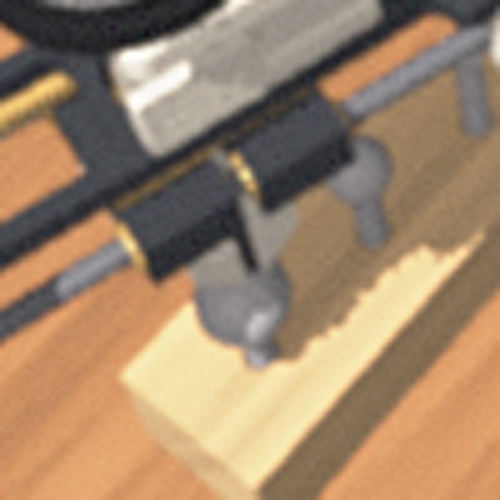

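The fingertips are centred just over the large ball at crop (243,300), with no contact. I'll hold for over 2 s.

```bash
Z='[0,0,0,0,0,0,0,0,0,0,0,0,0,0,0,0,0,0,0,0,0,0,0,0,0,0,0,0,0,0,0,0,0,0,0,0,0,0,0,0]'; python3 -m handwheel '[0,0,0,0,0,0,0,0,0,0,0,0,0,0,0,0,0,0,0,0,0,0,0,0,0,0,0,0,0,0,0,0,0,0,0,0,0,0,0,0]' && python3 -m handwheel '[0,0,0,0,0,0,0,0,0,0,0,0,0,0,0,0,0,0,0,0,0,0,0,0,0,0,0,0,0,0,0,0,0,0,0,0,0,0,0,0]' >/dev/null && python3 -m handwheel '[0,0,0,0,0,0,0,0,0,0,0,0,0,0,0,0,0,0,0,0,0,0,0,0,0,0,0,0,0,0,0,0,0,0,0,0,0,0,0,0]' && python3 -m handwheel '[0,0,10,0,0,0,0,35,0,0,0,0,40,0,0,0,0,33,0,0,0,0,0,0,0]'
```

```text
time: 7.85
tool_pos: [0.5185, 0.3015, 0.1265]
tool_rot: [3.142, -0.0, 2.811]
contact_force: [0.0, 0.7, -0.5]
opening: 0.0005
grip_force: 0.0
time: 9.45
tool_pos: [0.5185, 0.3016, 0.1265]
tool_rot: [3.141, 0.0, 2.811]
contact_force: [-0.0, -0.7, 0.1]
opening: 0.001
grip_force: 0.0
time: 9.95
tool_pos: [0.5205, 0.3025, 0.251]
tool_rot: [3.134, 0.008, 2.811]
contact_force: [1.4, -0.1, -1.1]
opening: 0.0002
grip_force: 0.0
```

```bash
python3 -m handwheel '[1,-40,0,0,0,1,-40,0,0,0,1,-40,0,0,0,1,-40,0,0,0,1,-40,0,0,0,1,-40,0,0,0,1,-40,0,0,0,1,-40,0,0,0]' && python3 -m handwheel '[1,-40,0,0,0,1,-40,0,0,0,1,-40,0,0,0,1,-40,0,0,0,1,-40,0,0,0,1,-32,0,0,0,1,0,0,0,0,0,0,0,0,0]' && python3 -m handwheel '[0,0,-40,0,0,0,0,-40,0,0,0,0,-40,0,0,0,0,-30,0,0,0,0,-10,0,0,0,0,0,0,0]'
python3 - <<'E'
from h import *
t,_=grab('top');s,_=grab('side')
q=robot.observe()['tool_pos'];print(q, px('side',q-[0,0,.019]),px('side',[.534,-.25,.028]))
c=lambda im,x,y:cv2.resize(im[y:y+100,x:x+100],None,fx=4,fy=4,interpolation=cv2.INTER_CUBIC)
cv2.imwrite('pics/k.png',np.hstack([c(t,400,200),c(s,345,130)]))
E
```

```text
time: 10.75
tool_pos: [0.5261, -0.02, 0.2446]
tool_rot: [3.141, -0.0, 2.811]
contact_force: [0.2, -0.1, 0.1]
opening: 0.0005
grip_force: 0.0
time: 11.55
tool_pos: [0.5332, -0.2507, 0.2441]
tool_rot: [3.141, -0.001, 2.809]
contact_force: [-0.4, 0.0, 0.2]
opening: 0.0006
grip_force: 0.0
time: 12.15
tool_pos: [0.5331, -0.2491, 0.0837]
tool_rot: [3.141, -0.003, 2.812]
contact_force: [-0.6, 0.8, 0.2]
opening: 0.0002
grip_force: 0.0
[ 0.53447968 -0.25036335  0.08616361] (np.float64(390.6286429898799), np.float64(178.809238761985)) (np.float64(388.9410667094705), np.float64(191.93590009385363))
```

View pics/k.png

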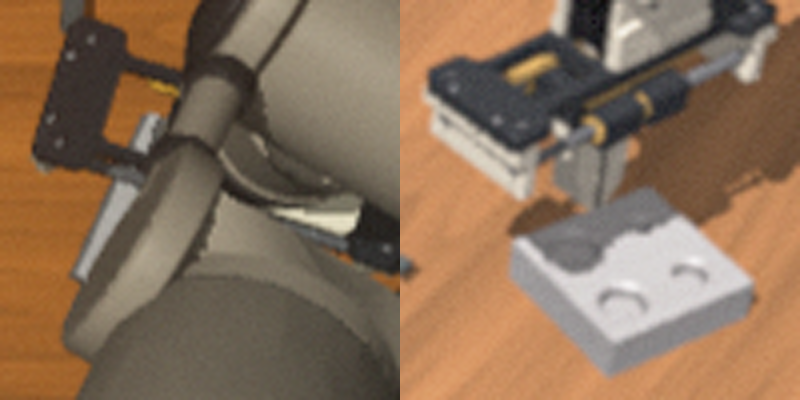

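The side crop shows the fingertips (600,205) above the largest hollow (573,252), and the projection agrees to about 1 px. I'll lower to about 10 mm above it.

```bash
python3 -m handwheel '[0,0,-12,0,0,0,0,-9,0,0,0,0,-6,0,0,0,0,0,0,0,0,0,0,0,0,0,0,0,0,0]'
python3 - <<'E'
from h import *
s,_=grab('side')
print(robot.observe()['tool_pos'])
cv2.imwrite('pics/k2.png',cv2.resize(s[140:240,345:445],None,fx=5,fy=5,interpolation=cv2.INTER_CUBIC))
E
```

```text
time: 12.85
tool_pos: [0.5337, -0.2506, 0.0578]
tool_rot: [-3.142, 0.001, 2.811]
contact_force: [0.2, -0.7, -0.4]
opening: 0.0004
grip_force: 0.0
[ 0.53368766 -0.25060355  0.05785973]
```

View pics/k2.png

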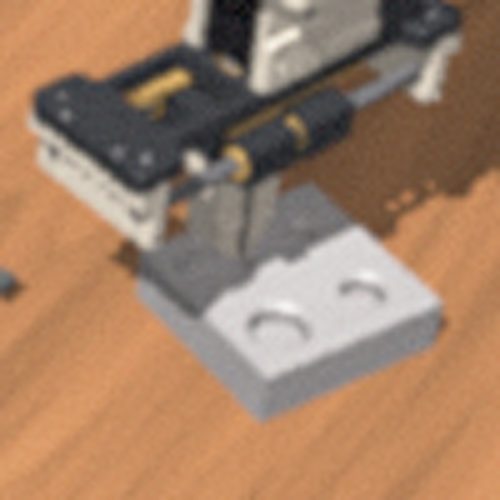

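Before handing in, I'll check the lateral offset more carefully with the side depth and an overlay.

Run:
```python
from h import *
z=np.load('side.npz');s=z['p'].copy();d=z['d']
q=robot.observe()['tool_pos'];print(q)
n=np.array([-.946,.326,0]);t=np.array([.326,.946,0])
v,u=np.mgrid[165:200,375:410]
W=np.array([w('side',a,b,d[b,a]) for a,b in zip(u.ravel(),v.ravel())])
m=(W[:,2]>.042)&(W[:,2]<.06)&(abs(W[:,0]-q[0])<.04)&(abs(W[:,1]-q[1])<.05)
r=W[m]-q
for nm,a in(('n',n),('t',t)): print(nm,np.percentile(r@a,[3,25,50,75,97]).round(4))
K=8;x0,y0=355,150
im=cv2.resize(s[y0:y0+70,x0:x0+90],None,fx=K,fy=K,interpolation=cv2.INTER_CUBIC)
f=lambda P:tuple(int(i) for i in ((np.array(px('side',P))+.5-[x0,y0])*K))
tip=q-[0,0,.019]
for a in(0,.03):
  pts=np.array([f(tip+[0,0,a]+i*.0095*n+j*.019*t) for i,j in((1,1),(1,-1),(-1,-1),(-1,1))]);cv2.polylines(im,[pts],True,(0,0,255),1)
for c,rad in(((.5338,-.2502),.017),((.4915,-.23),.0125),((.5128,-.2935),.006)):
  cv2.polylines(im,[np.array([f([c[0]+rad*np.cos(k),c[1]+rad*np.sin(k),.028]) for k in np.linspace(0,6.28,40)])],True,(0,255,0),1)
cv2.imwrite('pics/o.png',im)
```

```text
[ 0.53368766 -0.25060355  0.05785973]
n [-0.0058  0.0093  0.0108  0.0122  0.0132]
t [-0.0141 -0.0057  0.0053  0.0158  0.0178]
```

View pics/o.png

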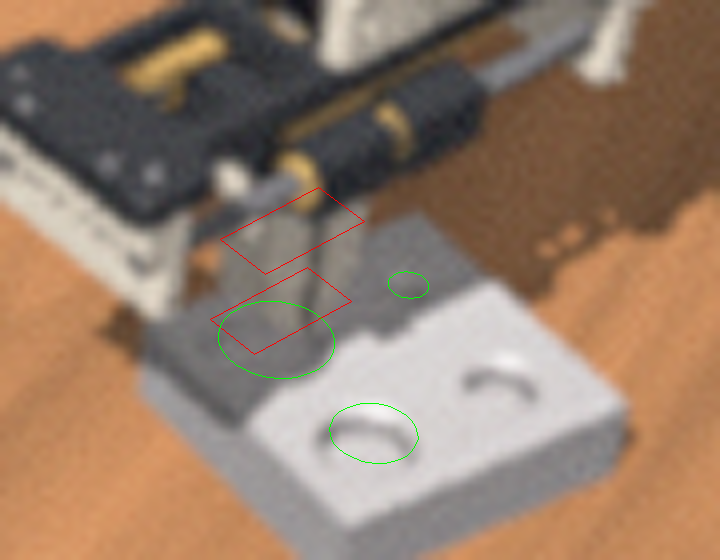

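The overlay shows the fingers right above the large hollow (green ellipse at 276,340). The residual is about 2 mm, so I'll nudge 2 mm in y, settle, hold and hand in.

```bash
python3 -m handwheel '[0,2,0,0,0,0,0,0,0,0,0,0,0,0,0,0,0,0,0,0,0,0,0,0,0,0,0,0,0,0,0,0,0,0,0,0,0,0,0,0]' && python3 -m handwheel '[0,0,0,0,0,0,0,0,0,0,0,0,0,0,0,0,0,0,0,0,0,0,0,0,0,0,0,0,0,0,0,0,0,0,0,0,0,0,0,0]' >/dev/null && python3 -m handwheel '[0,0,0,0,0,0,0,0,0,0,0,0,0,0,0,0,0,0,0,0,0,0,0,0,0,0,0,0,0,0,0,0,0,0,0,0,0,0,0,0]' && python3 -c "
from cell import robot
print(robot.hand_in())"
```

```text
time: 13.7
tool_pos: [0.5335, -0.2485, 0.0575]
tool_rot: [3.142, -0.0, 2.811]
contact_force: [-0.6, 0.4, 0.7]
opening: 0.0004
grip_force: 0.0
time: 15.3
tool_pos: [0.5335, -0.2484, 0.0575]
tool_rot: [3.141, -0.0, 2.811]
contact_force: [-0.6, -0.9, 0.8]
opening: 0.0003
grip_force: 0.0
the job is handed in; nothing more can be done
None
```

I pressed the call button fully down, held about 10 mm above the largest punch's ball for over two seconds, and handed in at 15.3 s with the fingertips about 10 mm above the largest hollow; the wrist force showed no contact apart from the button press.

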